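Swing the night lamp over the jewellery trays and switch it on

ROBOT

A 6-joint arm with a two-finger parallel gripper is mounted at the origin on the work surface. World frame = base frame: x ahead of the robot, y to its left, z up, the work surface at z = 0. Lengths are in mm, angles in rad, forces in N, time in s.
With the tool pointing down it reaches from about 275 to 750 mm from the base axis. Payload 10.2 kg.
Tool frame: the origin (TCP) lies at the very end of the fingers, on their centre line; the grasp point (between the pads) lies 19 mm behind it (ctrl.pinch_z is the distance from the TCP to the grasp point, in mm); y points along the fingers, z is the direction in which the jaws open and shut, and the axes are right-handed (so a half turn about y gives the same grasp; the last joint's range is limited). The gripper opens to 85 mm and grips with 20 to 120 N. Pads are 22 mm wide; open, the fingers measure 114 mm over their backs; the gripper's body (76 mm by 85 mm) begins 54 mm behind the grasp point. The pads swing forward as they close: fully open they stand 13 mm farther back than shut.
Start: joints at [0.911, 0.313, 1.498, -0, 1.331, -0.223], TCP at [222.11, 475.708, 231.294] pointing down, gripper open.
Joint ranges: [-2.94, 2.94], [-0.97, 2.17], [0.19, 2.56], [-1.23, 4.37], [0.02, 3.11], [-2.88, 2.88]. Speed limits (rad/s): [2.39, 2.39, 3.01, 3.14, 3.14, 3.14].

INTERFACE

Orientations are given as a unit quaternion [w, x, y, z].
In Python, from rig import sense, eyes, ctrl gives the robot as it stands. The module is installed in compiled form; this text tells all that it offers.
- The arm moves only by the shell command python3 -m handwheel 'ROWS' [FORCE]. ROWS is JSON, a list of rows, each an object of numbers: "grip": the finger opening in mm, from 0 to 85.4; "tx", "ty", "tz": the shift along the tool's x, y, z in mm; "wx", "wy", "wz": the turn, a rotation vector about the tool's x, y, z in rad. In form: [{"grip": .., "tx": .., "ty": .., "tz": .., "wx": .., "wy": .., "wz": ..}, ...]. A call has 1 to 10 rows; each row shifts and turns the commanded pose from where the row before left it, along the tool's axes as they then stand; what a row does not reach is not made up. A row lasts 1/12 s, in which the tool goes at most 41.7 mm and 7.16 degrees, less where a joint would pass 70% of its speed; a pose out of reach is approached as far as the arm can. A call is refused whole if a number of a shift passes 41.7 or a number of a turn 0.125, either way. A call with a gripper value outside its range is refused whole. The fingers move at their own pace and stop on an object; FORCE is the grip in N (left out, the last holds). Time passes only in rows, so rows that do not move let the fingers close. It gives the time, the measured TCP pose, the force and the opening at its end, in the units of the state.
- sense(): the state, without advancing time (a new reading comes with each control period).
- eyes.capture(name): name is "side" or "top"; returns a dict with "pixels" (400x640x3 uint8, red, green, blue), "mtx" (3x3 intrinsics, pixels), "R" (3x3) and "t" (3): a world point X has camera coordinates R X + t. Camera axes: x right, y down, z forward; pixel columns grow to the right and rows downward; lengths in mm; the calibration is good to about 2 mm. A picture is of the moment at which its call begins. There is no depth.
- ctrl.finish_job(): hands the job in, once; it reports no verdict.
The state is a dict: "time_s": time; "joints": joint angles; "dq": joint speeds; "tau": joint torques, N m; "eef_pos": TCP position; "ee_rot": TCP orientation; "force": force on the tool from outside, world axes, zero at the start; "wrist_torque": the same for the moment, N m; "grip_width": opening from 0.0 (shut) to 1.0 (fully open).
Only numpy, scipy, OpenCV 4.12 (cv2) and the standard library are available. Lean on these libraries where they do the work, as an engineer would, in place of code of your own. Each camera call takes 0.05 s, during which the arm holds its last target.

TASK

I want to look through my jewellery: gently push the night lamp's brass arm round until the glass shade hangs over the middle of the stacked smoked acrylic trays, and switch the lamp on by pressing the round button on its base all the way down. Push on the arm, keep off the glass shade, do not grip or lift anything, and leave the lamp's base, the trays and the other things standing where they are.

Things in the scene. Friction and masses are not known exactly. Their poses are not given: they have to be found in the camera images.
- lamp: Swing-arm night lamp standing loose on the dresser, 1.1 to 1.7 kg, on either side of the trays. Sage green oblong base slab, 20 mm tall. Origin: on the dresser top under the axis of the upright brass post (14 mm thick), z up; the slab runs from 127 mm on the origin's -x side to 38 mm on its +x side and 47 mm to either side in y. The button is 100 mm from the post towards -x.
- lamp_pivot (a point): Point on the upright axis of the lamp's post, about which the arm turns, at the height of the arm's centre line (215 mm above the dresser). Around it sits the arm's brass hub, 24 mm across, from 22 mm below to 14 mm above this point, with a ball cap ending 25 mm above it.
- lamp_arm: Level brass lamp arm: a round bar 12 mm thick, 215 mm above the dresser. Origin on the turning axis; x points out along the bar, z up. The shade hangs 200 mm out; the bar is bare from 15 to 150 mm out. Turns level up to 137 degrees either side of the button's direction with light friction (0.07 N m, about 1 N halfway out) and stays where left. At the start it points roughly at the robot.
- lamp_shade: Bell-shaped opal white glass shade carried by the lamp arm, 90 mm wide at its open lower rim, 48 mm tall; rim 147 mm and top 195 mm above the dresser; an 18 mm long brass neck joins it to the end of the bar. Origin at the centre of its rim. Must not be pushed.
- shade_middle (a point): Centre of the glass shade (on its upright axis, 24 mm above the rim), 200 mm from the post's axis.
- lamp_button (a joint): Travel of the round press button in m: 0 = off (up), 0.005 = fully down (on). It needs about 3 N, and stays down where it is pressed to.
- button_top (a point): Centre of the top of the cream round press button, 30 mm across, on the lamp's base; it stands 30 mm above the dresser when off and 25 mm when fully down, 2 mm proud of the 40 mm brass collar round it. It goes straight down.
- trays: Two stacked open trays of smoked (dark see-through) acrylic with jewellery in them, joined as one piece, 200 mm along x, 150 mm along y, 84 mm tall in all, standing loose. Origin: centre of the underside. Their middle lies 190 to 213 mm from the post's axis, so the shade can be brought over it.
- jar: Closed frosted glass jar with an aluminium lid, 72 mm wide, 74 mm tall, on the other side of the trays from the lamp. Origin: centre of the underside. Leave alone.
- cat: Ceramic cat-shaped ring holder on a round dish 80 mm wide, 80 mm tall, between the trays and the robot. Origin: centre of the underside. Leave alone.
- file_case: Steel nail file case 145 x 26 x 12 mm lying in the upper tray. Origin: centre of the underside, x along it. Leave alone.
- hairbrush: Bamboo hairbrush, about 225 mm long, 66 mm wide, 28 mm tall, lying bristles up beyond the trays. Origin: underside, near the middle, x along it. Leave alone.

How it is judged:
By the outcome, as a careful person would: the job done as asked, in the order asked, and still so for the second after the job is handed in, with the robot touching nothing.
It also fails if it takes over 48 s, if anything falls off the work surface, if the arm or the gripper's body presses on something with over 40 N, if the wrist force passes 120 N, or if a joint passes its speed limit or range.

## Working session

There is one attempt and no reset: what is moved stays moved. The work goes in short steps, Python scripts to look and compute and a shell command to move; the robot and the scene stay as the last step left them, time stands still between calls to the robot, and variables do not carry over. Pictures are saved under pics/ and viewed, and the job is handed in when it is done.

```bash
mkdir -p pics; python3 - <<'E'
from rig import sense, eyes, ctrl
import cv2, numpy as np
s=sense();print(s)
for n in("side","top"):
    c=eyes.capture(n);cv2.imwrite(f"pics/{n}0.png",c["pixels"][:,:,::-1])
    print(n,c["mtx"],c["R"],c["t"], -c["R"].T@c["t"])
E
```

```text
{'time_s': 0.0, 'joints': array([ 9.10605866e-01,  3.13480897e-01,  1.49844281e+00,  1.57514497e-06,
        1.33098044e+00, -2.23388478e-01]), 'dq': array([ 0.00083312,  0.00053713, -0.00068599,  0.0009865 ,  0.00021088,
        0.00032528]), 'tau': array([ 4.70975046e-04, -4.12282133e+01, -2.59735572e+01, -2.42959313e-04,
        4.24672267e-03, -2.65228074e-06]), 'eef_pos': array([221.9439176 , 475.49973568, 230.71710333]), 'ee_rot': array([-0.68989046,  0.69072832, -0.15340687,  0.15300939]), 'force': array([-0.65499636,  1.09578457, -0.39052645]), 'wrist_torque': array([-0.03877602,  0.01100078, -0.022863  ]), 'grip_width': 0.9986201375571684}
side [[408.20781005   0.         317.02290488]
 [  0.         408.20781005 197.68231274]
 [  0.           0.           1.        ]] [[-0.86843748 -0.49540162  0.01983901]
 [-0.37267801  0.62586646 -0.68512939]
 [ 0.32699764 -0.6023856  -0.72815118]] [513.01270101 311.8109975  770.39466674] [309.80732107 523.06992848 764.41699734]
top [[381.99370266   0.         321.47877907]
 [  0.         381.99370266 206.45757513]
 [  0.           0.           1.        ]] [[-0.1358882  -0.99071857  0.00333488]
 [-0.96907709  0.13221851 -0.20834551]
 [ 0.20597083 -0.03154345 -0.9780496 ]] [ 85.38061367 606.02527605 796.35943096] [434.86061456  29.58031984 904.856938  ]
```

View pics/side0.png

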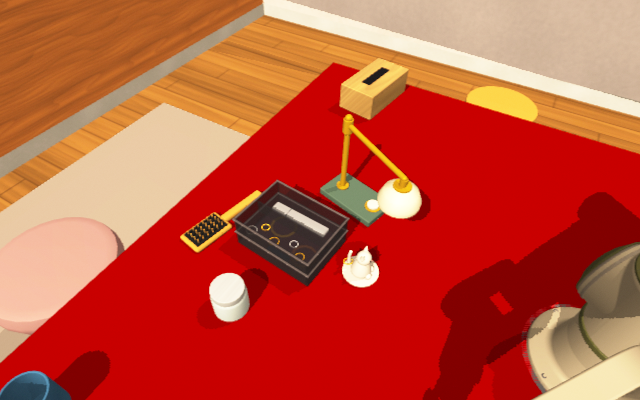

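View pics/top0.png

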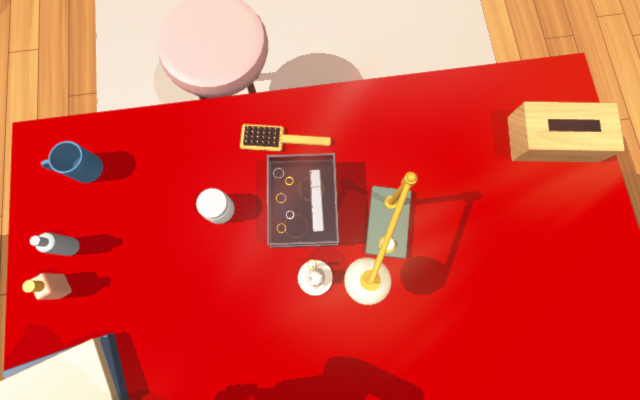

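The side view shows the lamp with its ball cap at (348,120), shade at (400,198) and button at (373,206). In the top view the cap is at (410,178), the shade at (368,281), the button at (388,244), and the tray rim spans (267..338, 154..246). The cat is at (315,277). Next I'll turn these into positions.

```bash
cat > h.py <<'E'
from rig import sense, eyes, ctrl
import cv2, numpy as np
def ray(c,u,v):
    o=-c["R"].T@c["t"]; d=c["R"].T@np.linalg.solve(c["mtx"],[u,v,1.]); return o,d/np.linalg.norm(d)
def onz(c,u,v,z):
    o,d=ray(c,u,v); return o+d*(z-o[2])/d[2]
def tri(c1,p1,c2,p2):
    o,d=ray(c1,*p1);q,e=ray(c2,*p2)
    s=np.linalg.lstsq(np.c_[d,-e],q-o,rcond=None)[0]
    a=o+s[0]*d;b=q+s[1]*e
    return (a+b)/2,np.linalg.norm(a-b)
def proj(c,X):
    p=c["mtx"]@(c["R"]@np.asarray(X,float)+c["t"]); return p[:2]/p[2]
E
python3 - <<'E'
from h import *
C={n:eyes.capture(n) for n in("side","top")}
for n,roi in(("side",(310,60,440,240)),("top",(330,160,440,310))):
    im=C[n]["pixels"]; x0,y0,x1,y1=roi
    hsv=cv2.cvtColor(im,cv2.COLOR_RGB2HSV)
    g=cv2.inRange(hsv,(40,30,30),(95,255,255)); 
    sub=np.zeros_like(g); sub[y0:y1,x0:x1]=g[y0:y1,x0:x1]
    ys,xs=np.nonzero(sub); pts=np.c_[xs,ys].astype(np.float32)
    hull=cv2.approxPolyDP(cv2.convexHull(pts.astype(np.int32)),4,True).reshape(-1,2)
    print(n,"green",len(pts),[ (tuple(map(int,p)),onz(C[n],p[0],p[1],20).round(0)[:2]) for p in hull])
    w=cv2.inRange(hsv,(0,0,150),(40,110,255)); sub[:]=0; sub[y0:y1,x0:x1]=w[y0:y1,x0:x1]
    k,l,st,ce=cv2.connectedComponentsWithStats(sub)
    print("white",[(st[i].tolist(),ce[i].round(1)) for i in range(1,k) if st[i,4]>15])
    b=cv2.inRange(hsv,(15,170,120),(32,255,255)); sub[:]=0; sub[y0:y1,x0:x1]=b[y0:y1,x0:x1]
    k,l,st,ce=cv2.connectedComponentsWithStats(sub)
    print("brass",[(st[i].tolist(),ce[i].round(1)) for i in range(1,k) if st[i,4]>15])
    cv2.imwrite(f"pics/{n}z.png",cv2.resize(im[y0:y1,x0:x1,::-1],None,fx=4 if n=="top" else 3.3,fy=4 if n=="top" else 3.3,interpolation=cv2.INTER_CUBIC)[:600])
    cv2.imwrite(f"pics/{n}t.png",cv2.resize((im[140:260,180:350] if n=="top" else im[170:290,220:390])[:,:,::-1],None,fx=4.5,fy=4.5,interpolation=cv2.INTER_CUBIC))
E
```

```text
side green 1389 [((382, 213), array([ 483., -129.])), ((367, 225), array([499., -76.])), ((321, 188), array([ 652., -128.])), ((347, 174), array([ 618., -208.])), ((376, 193), array([ 523., -184.]))]
white [([367, 179, 54, 39, 1233], array([396.2, 201.2])), ([310, 219, 19, 16, 172], array([317.9, 227.2]))]
brass [([310, 60, 63, 12, 420], array([339. ,  63.6])), ([391, 60, 49, 33, 917], array([421.1,  74. ])), ([310, 71, 9, 11, 46], array([312.5,  75.7])), ([395, 86, 10, 11, 30], array([399.6,  91. ])), ([373, 96, 10, 5, 16], array([377.2,  97.8])), ([376, 96, 12, 13, 47], array([382.1, 102.1])), ([337, 114, 75, 79, 1158], array([368.1, 157.6])), ([365, 202, 15, 10, 40], array([370.8, 208.4]))]
top green 811 [((409, 193), array([ 626., -211.])), ((398, 245), array([ 507., -162.])), ((368, 252), array([500., -91.])), ((373, 187), array([ 652., -128.]))]
white [([330, 160, 9, 83, 154], array([335.5, 205. ])), ([365, 186, 32, 69, 589], array([378.5, 226.2])), ([385, 204, 25, 55, 634], array([400.7, 233.8])), ([386, 239, 9, 12, 64], array([390.3, 244.9])), ([344, 258, 47, 47, 1310], array([365.9, 281.9])), ([330, 268, 3, 19, 38], array([330.6, 277.2]))]
brass [([385, 172, 32, 70, 503], array([400.9, 194.5])), ([380, 245, 7, 18, 23], array([383.2, 254. ]))]
```

View pics/sidez.png

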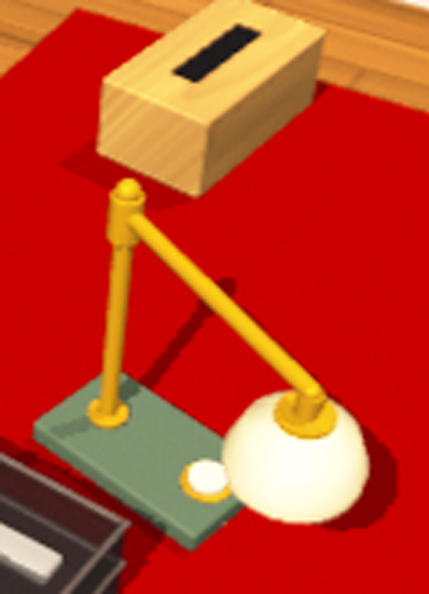

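View pics/topz.png

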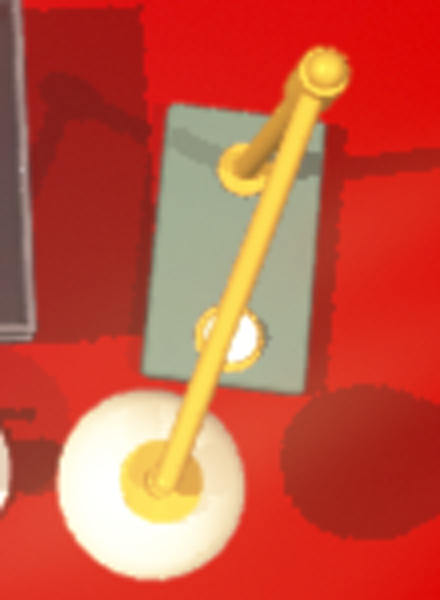

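View pics/topt.png

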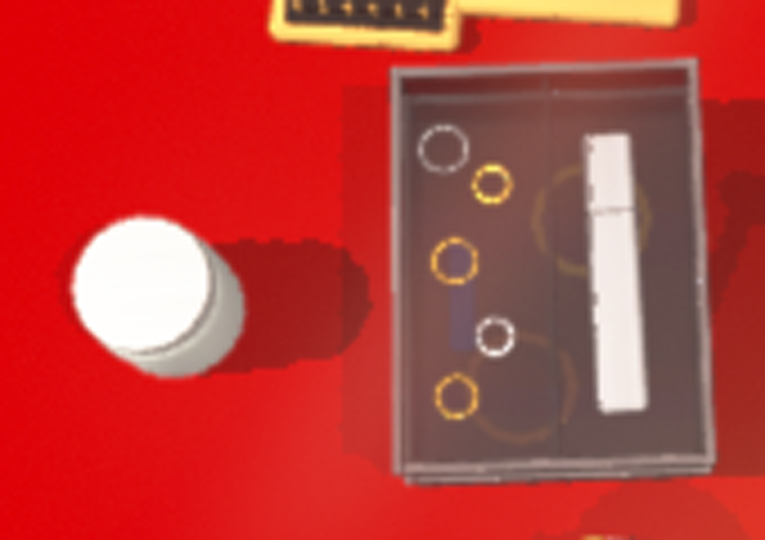

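View pics/sidet.png

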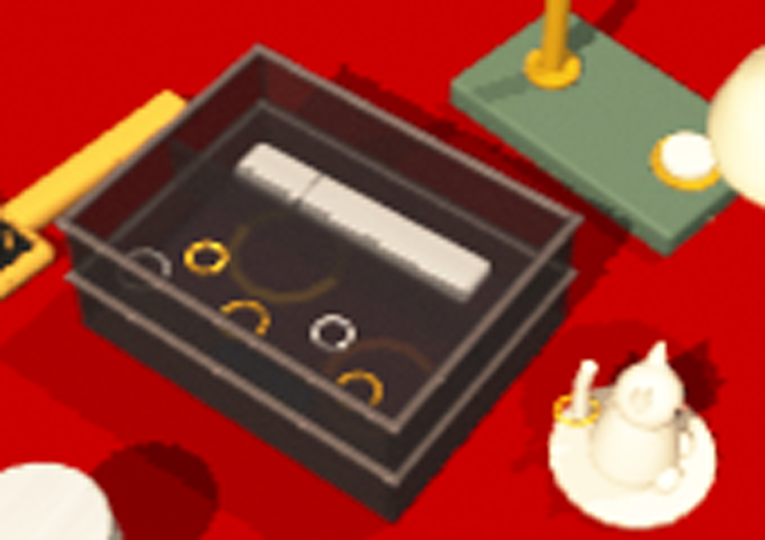

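Zoomed: cap, button, post collar, bar end and the four tray rim corners are all clear in both views; triangulating them.

```bash
python3 - <<'E'
from h import *
C={n:eyes.capture(n) for n in("side","top")}
S=lambda x,y:(310+(x+.5)/3.3-.5,60+(y+.5)/3.3-.5)
T=lambda x,y:(330+(x+.5)/4-.5,160+(y+.5)/4-.5)
St=lambda x,y:(220+x/4.5,170+y/4.5)
Tt=lambda x,y:(180+x/4.5,140+y/4.5)
P={"ball":((128,188),(324,71),233),"barend":((318,392),(160,482),215),"button":((208,476),(232,338),30),"collar":((108,413),(245,169),23)}
for k,(a,b,z) in P.items():
    p,e=tri(C["side"],S(*a),C["top"],T(*b)); print(k,p.round(1),round(e,1),onz(C["side"],*S(*a),z).round(1),onz(C["top"],*T(*b),z).round(1))
R=[((258,47),(694,62)),((580,218),(713,466)),((393,430),(397,470)),((65,222),(395,69))]
q=[]
for a,b in R:
    p,e=tri(C["side"],St(*a),C["top"],Tt(*b));o1=onz(C["side"],*St(*a),84);o2=onz(C["top"],*Tt(*b),84);q.append((o1+o2)/2);print("tray",p.round(1),round(e,1),o1.round(1),o2.round(1))
print(np.mean(q,0))
# cat
print("cat", onz(C["top"],315,277,40))
E
```

```text
ball [ 607.6 -159.8  237.2] 1.0 [ 610.5 -165.1  233. ] [ 608.2 -161.1  233. ]
barend [434.1 -59.  219.9] 4.3 [433.1 -64.8 215. ] [436.2 -59.2 215. ]
button [ 511.8 -137.    29.1] 1.5 [ 512.3 -136.    30. ] [ 511. -137.   30.]
collar [ 609.3 -163.2   23.1] 0.2 [ 609.2 -163.3   23. ] [ 609.4 -163.2   23. ]
tray [725.5 -42.2  81.8] 0.3 [724.3 -40.4  84. ] [724.6 -42.   84. ]
tray [523.2 -21.6  84. ] 2.7 [524.5 -21.3  84. ] [521.9 -22.   84. ]
tray [541.2 128.4  81.1] 0.7 [540.5 130.1  84. ] [540.5 127.9  84. ]
tray [740.2 106.9  82.2] 3.2 [737.4 107.9  84. ] [741.2 107.3  84. ]
[631.85944185  43.4347261   84.        ]
cat [459.80205394  37.81238591  40.        ]
```

Everything agrees with the given sizes: post (609,-163), tray middle (632,43), which is 208 mm out, and button 101 mm from the post. The arm bearing is about 149.5° and has to come to about 83.6°. I'll push from the robot's side of the bar.

```bash
cat >> h.py <<'E'
from scipy.spatial.transform import Rotation as Ro
def Rt():
    w,x,y,z=sense()["ee_rot"]; return Ro.from_quat([x,y,z,w]).as_matrix()
def to(X):
    s=sense(); return Rt().T@(np.asarray(X,float)-s["eef_pos"])
E
python3 - <<'E'
from h import *
print(Rt().round(3)); print(to([505,-150,275]).round(1))
E
```

```text
[[ 0.906 -0.     0.423]
 [-0.423 -0.     0.906]
 [-0.    -1.    -0.   ]]
[ 521.   -43.7 -447.2]
```

```bash
python3 -m handwheel '[{"grip":0,"ty":-22},{"grip":0,"ty":-22},{"grip":0,"tx":21.7,"tz":-18.6},{"grip":0,"tx":21.7,"tz":-18.6},{"grip":0,"tx":21.7,"tz":-18.6},{"grip":0,"tx":21.7,"tz":-18.6},{"grip":0,"tx":21.7,"tz":-18.6},{"grip":0,"tx":21.7,"tz":-18.6},{"grip":0,"tx":21.7,"tz":-18.6},{"grip":0,"tx":21.7,"tz":-18.6}]' 20; python3 -m handwheel '[{"tx":21.7,"tz":-18.6},{"tx":21.7,"tz":-18.6},{"tx":21.7,"tz":-18.6},{"tx":21.7,"tz":-18.6},{"tx":21.7,"tz":-18.6},{"tx":21.7,"tz":-18.6},{"tx":21.7,"tz":-18.6},{"tx":21.7,"tz":-18.6}]'
python3 - <<'E'
from h import *
print(to([505,-150,275]).round(1), sense()["joints"].round(2))
E
```

```text
[ 521.   -43.7 -447.2] [ 0.91  0.31  1.5  -0.    1.33 -0.22]invalid input
invalid input
```

Every row probably needs all the fields.

```bash
python3 -m handwheel '[{"grip":0,"tx":0,"ty":-22,"tz":0,"wx":0,"wy":0,"wz":0},{"grip":0,"tx":0,"ty":-22,"tz":0,"wx":0,"wy":0,"wz":0},{"grip":0,"tx":21.7,"ty":0,"tz":-18.6,"wx":0,"wy":0,"wz":0},{"grip":0,"tx":21.7,"ty":0,"tz":-18.6,"wx":0,"wy":0,"wz":0},{"grip":0,"tx":21.7,"ty":0,"tz":-18.6,"wx":0,"wy":0,"wz":0},{"grip":0,"tx":21.7,"ty":0,"tz":-18.6,"wx":0,"wy":0,"wz":0},{"grip":0,"tx":21.7,"ty":0,"tz":-18.6,"wx":0,"wy":0,"wz":0},{"grip":0,"tx":21.7,"ty":0,"tz":-18.6,"wx":0,"wy":0,"wz":0},{"grip":0,"tx":21.7,"ty":0,"tz":-18.6,"wx":0,"wy":0,"wz":0},{"grip":0,"tx":21.7,"ty":0,"tz":-18.6,"wx":0,"wy":0,"wz":0}]' 20; 
python3 - <<'E'
from h import *
print(to([505,-150,275]).round(1), sense()["joints"].round(2))
E
```

```text
time_s: 1.13
eef_pos: [316.7, 266.2, 275.3]
ee_rot: [0.69, -0.69, 0.153, -0.153]
force: [0.8, 0.4, 0.5]
grip_width: -0.001
[ 346.6    0.4 -297.5] [ 0.41  0.03  1.72 -0.    1.39 -0.72]
```

```bash
python3 -m handwheel '[{"grip":0,"tx":21.7,"ty":0,"tz":-18.6,"wx":0,"wy":0,"wz":0},{"grip":0,"tx":21.7,"ty":0,"tz":-18.6,"wx":0,"wy":0,"wz":0},{"grip":0,"tx":21.7,"ty":0,"tz":-18.6,"wx":0,"wy":0,"wz":0},{"grip":0,"tx":21.7,"ty":0,"tz":-18.6,"wx":0,"wy":0,"wz":0},{"grip":0,"tx":21.7,"ty":0,"tz":-18.6,"wx":0,"wy":0,"wz":0},{"grip":0,"tx":21.7,"ty":0,"tz":-18.6,"wx":0,"wy":0,"wz":0},{"grip":0,"tx":21.7,"ty":0,"tz":-18.6,"wx":0,"wy":0,"wz":0},{"grip":0,"tx":21.7,"ty":0,"tz":-18.6,"wx":0,"wy":0,"wz":0},{"grip":0,"tx":21.7,"ty":0,"tz":-18.6,"wx":0,"wy":0,"wz":0},{"grip":0,"tx":21.7,"ty":0,"tz":-18.6,"wx":0,"wy":0,"wz":0}]'
python3 -m handwheel '[{"grip":0,"tx":21.7,"ty":0,"tz":-18.6,"wx":0,"wy":0,"wz":0},{"grip":0,"tx":21.7,"ty":0,"tz":-18.6,"wx":0,"wy":0,"wz":0},{"grip":0,"tx":21.7,"ty":0,"tz":-18.6,"wx":0,"wy":0,"wz":0},{"grip":0,"tx":21.7,"ty":0,"tz":-18.6,"wx":0,"wy":0,"wz":0},{"grip":0,"tx":21.7,"ty":0,"tz":-18.6,"wx":0,"wy":0,"wz":0},{"grip":0,"tx":21.7,"ty":0,"tz":-18.6,"wx":0,"wy":0,"wz":0},{"grip":0,"tx":0,"ty":0,"tz":0,"wx":0,"wy":0.12,"wz":0},{"grip":0,"tx":0,"ty":0,"tz":0,"wx":0,"wy":0.12,"wz":0},{"grip":0,"tx":0,"ty":0,"tz":0,"wx":0,"wy":0.12,"wz":0},{"grip":0,"tx":0,"ty":0,"tz":0,"wx":0,"wy":0.12,"wz":0}]'
python3 - <<'E'
from h import *
print(to([505,-150,275]).round(1), sense()["joints"].round(2),Rt().round(2))
for n in("side","top"):
    cv2.imwrite(f"pics/{n}1.png",eyes.capture(n)["pixels"][:,:,::-1])
E
```

```text
time_s: 1.97
eef_pos: [434.7, 5.7, 275.4]
ee_rot: [0.69, -0.69, 0.153, -0.153]
force: [0.7, 0.8, -0.0]
grip_width: -0.003
time_s: 2.8
eef_pos: [505.1, -149.2, 275.1]
ee_rot: [0.633, -0.633, 0.315, -0.315]
force: [-0.5, -0.2, -0.6]
grip_width: 0.004
[ 0.5  0.1 -0.6] [-0.51  0.29  1.42  0.    1.44 -1.16] [[ 0.6 -0.   0.8]
 [-0.8  0.   0.6]
 [-0.  -1.  -0. ]]
```

View pics/side1.png

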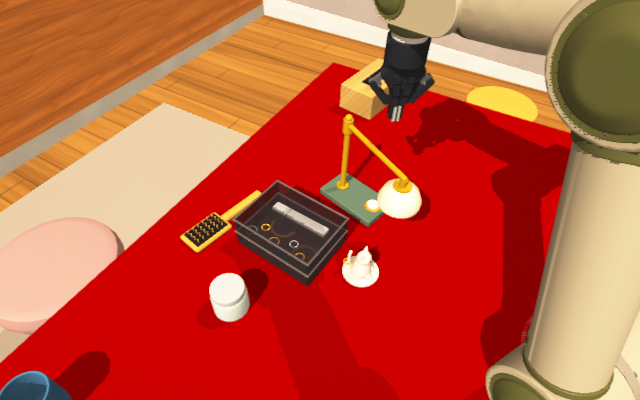

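View pics/top1.png

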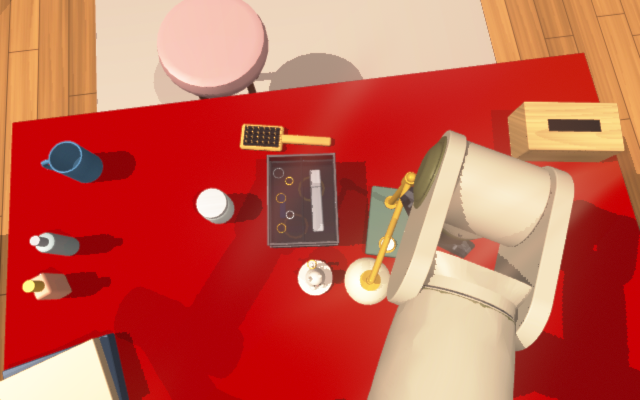

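The side view shows the shut fingers at about (396,115), clear of the bar and shade. Working out the descent and the arc in tool axes.

```bash
cat > arc.py <<'E'
from h import *
post=np.array([609,-163]);d=20
def fp(th,d=d,r=95):
    a=np.radians(th);return np.r_[post+r*np.array([np.cos(a),np.sin(a)])-d*np.array([np.sin(a),-np.cos(a)]),0]
E
python3 - <<'E'
from arc import *
R=Rt(); p=fp(150,32); print(fp(150,32),fp(150),(R.T@(p-np.r_[sense()["eef_pos"][:2],0])).round(1))
q=p
for th in (150,145,140,135,130,125,120,115,110,105,100,95,92,90,88,86,84):
    n=fp(th); print(th,n.round(0)[:2],(R.T@(n-q)).round(1)); q=n
E
```

```text
[ 510.72758664 -143.21281292    0.        ] [ 516.72758664 -132.82050808    0.        ] [-1.3 -0.   8. ]
150 [ 517. -133.] [-4.6  0.  11.1]
145 [ 520. -125.] [-4.5  0.   7.2]
140 [ 523. -117.] [-3.8  0.   7.5]
135 [ 528. -110.] [-3.2  0.   7.9]
130 [ 533. -103.] [-2.5 -0.   8.1]
125 [538. -97.] [-1.8 -0.   8.3]
120 [544. -91.] [-1.  -0.   8.4]
115 [551. -85.] [-0.3 -0.   8.5]
110 [558. -81.] [ 0.4 -0.   8.5]
105 [565. -76.] [ 1.2 -0.   8.4]
100 [573. -73.] [ 1.9 -0.   8.3]
95 [581. -70.] [ 2.6 -0.   8.1]
92 [586. -69.] [ 1.9 -0.   4.7]
90 [589. -68.] [ 1.4 -0.   3.1]
88 [592. -67.] [ 1.5 -0.   3. ]
86 [596. -67.] [ 1.6 -0.   3. ]
84 [599. -66.] [ 1.7 -0.   2.9]
```

```bash
python3 -m handwheel '[{"grip":0,"tx":0,"ty":20,"tz":0,"wx":0,"wy":0,"wz":0},{"grip":0,"tx":0,"ty":20,"tz":0,"wx":0,"wy":0,"wz":0},{"grip":0,"tx":0,"ty":20,"tz":0,"wx":0,"wy":0,"wz":0},{"grip":0,"tx":0,"ty":18,"tz":0,"wx":0,"wy":0,"wz":0},{"grip":0,"tx":-1,"ty":0,"tz":4,"wx":0,"wy":0,"wz":0},{"grip":0,"tx":-1,"ty":0,"tz":4,"wx":0,"wy":0,"wz":0},{"grip":0,"tx":-1,"ty":0,"tz":3,"wx":0,"wy":0,"wz":0},{"grip":0,"tx":-1,"ty":0,"tz":3,"wx":0,"wy":0,"wz":0},{"grip":0,"tx":-1,"ty":0,"tz":3,"wx":0,"wy":0,"wz":0},{"grip":0,"tx":-1,"ty":0,"tz":3,"wx":0,"wy":0,"wz":0}]'
python3 - <<'E'
from h import *
print(sense()["force"])
im=eyes.capture("side")["pixels"]
cv2.imwrite("pics/side2.png",cv2.resize(im[60:240,310:460,::-1],None,fx=3.3,fy=3.3))
E
```

```text
time_s: 3.73
eef_pos: [517.8, -132.0, 198.0]
ee_rot: [-0.634, 0.634, -0.312, 0.313]
force: [-0.3, -0.1, 0.3]
grip_width: 0.002
[-0.29282348 -0.1140613   0.29074236]
```

View pics/side2.png

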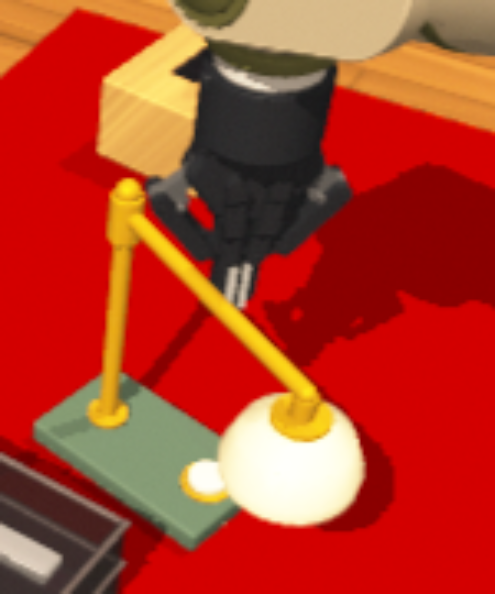

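The bar is still just ahead of the fingertip, which is at about (238,300) in the zoom. I'll raise 4 mm to keep the finger links clear above the bar, then start the arc.

```bash
python3 -m handwheel '[{"grip":0,"tx":0,"ty":-4,"tz":0,"wx":0,"wy":0,"wz":0},{"grip":0,"tx":-2.2,"ty":0,"tz":3.6,"wx":0,"wy":0,"wz":0},{"grip":0,"tx":-2.2,"ty":0,"tz":3.6,"wx":0,"wy":0,"wz":0},{"grip":0,"tx":-1.9,"ty":0,"tz":3.7,"wx":0,"wy":0,"wz":0},{"grip":0,"tx":-1.9,"ty":0,"tz":3.8,"wx":0,"wy":0,"wz":0},{"grip":0,"tx":-1.6,"ty":0,"tz":4,"wx":0,"wy":0,"wz":0},{"grip":0,"tx":-1.6,"ty":0,"tz":4,"wx":0,"wy":0,"wz":0},{"grip":0,"tx":0,"ty":0,"tz":0,"wx":0,"wy":0,"wz":0}]'
python3 - <<'E'
from h import *
print(sense()["force"])
im=eyes.capture("side")["pixels"]
cv2.imwrite("pics/side3.png",cv2.resize(im[60:240,310:460,::-1],None,fx=3.3,fy=3.3))
E
```

```text
time_s: 4.45
eef_pos: [528.8, -108.5, 201.2]
ee_rot: [0.634, -0.634, 0.313, -0.313]
force: [-0.1, 0.7, 0.3]
grip_width: -0.002
[-0.09403772  0.68849452  0.26699621]
```

View pics/side3.png

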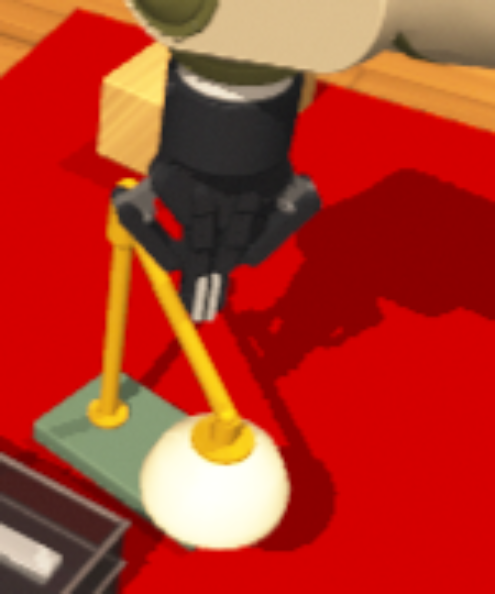

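The bar is turning, with its end now at (230,415) in the zoom, and the base slab hasn't moved. Continuing the arc.

```bash
python3 -m handwheel '[{"grip":0,"tx":-1.3,"ty":0,"tz":4.1,"wx":0,"wy":0,"wz":0},{"grip":0,"tx":-1.2,"ty":0,"tz":4.1,"wx":0,"wy":0,"wz":0},{"grip":0,"tx":-1,"ty":0,"tz":4.1,"wx":0,"wy":0,"wz":0},{"grip":0,"tx":-0.8,"ty":0,"tz":4.2,"wx":0,"wy":0,"wz":0},{"grip":0,"tx":-0.6,"ty":0,"tz":4.2,"wx":0,"wy":0,"wz":0},{"grip":0,"tx":-0.4,"ty":0,"tz":4.2,"wx":0,"wy":0,"wz":0},{"grip":0,"tx":-0.2,"ty":0,"tz":4.2,"wx":0,"wy":0,"wz":0},{"grip":0,"tx":-0.1,"ty":0,"tz":4.2,"wx":0,"wy":0,"wz":0},{"grip":0,"tx":0.1,"ty":0,"tz":4.2,"wx":0,"wy":0,"wz":0},{"grip":0,"tx":0.3,"ty":0,"tz":4.2,"wx":0,"wy":0,"wz":0}]'
python3 - <<'E'
from arc import *
p=sense()["eef_pos"];print(p)
R=Rt();q=np.r_[p[:2],0]
for th in (110,105,100,95,92,90): n=fp(th);print(th,(R.T@(n-q)).round(1));q=n
for n in("side","top"):
    im=eyes.capture(n)["pixels"]
    cv2.imwrite(f"pics/{n}4.png",cv2.resize(im[60:310,230:460,::-1],None,fx=2.4,fy=2.4))
E
```

```text
time_s: 5.33
eef_pos: [558.7, -79.5, 201.3]
ee_rot: [-0.634, 0.634, -0.313, 0.313]
force: [-0.8, -0.4, 0.3]
grip_width: 0.0
[558.70969534 -79.52591346 201.25734098]
110 [ 0.2  0.  -1.4]
105 [ 1.2 -0.   8.4]
100 [ 1.9 -0.   8.2]
95 [ 2.6 -0.   8.1]
92 [ 1.9 -0.   4.7]
90 [ 1.4 -0.   3.1]
```

View pics/side4.png

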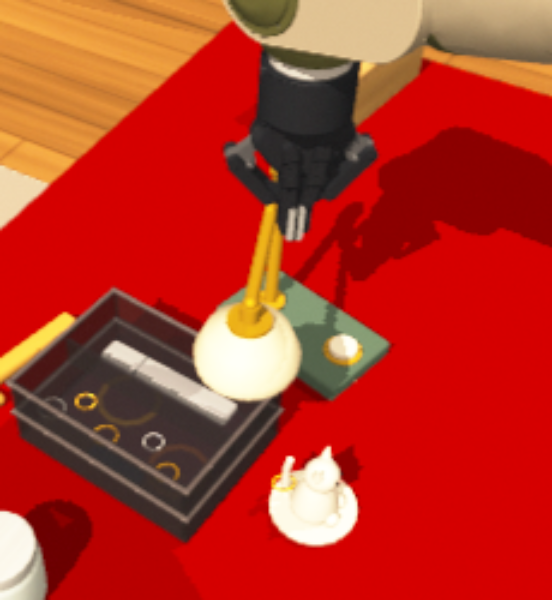

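View pics/top4.png

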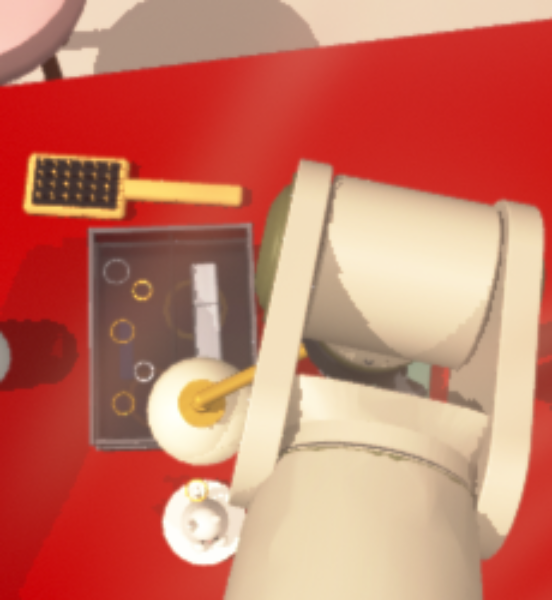

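The top view shows the neck at about (313,227) full-frame. I'll use it to calibrate the bearing against the finger.

```bash
python3 - <<'E'
from arc import *
c=eyes.capture("top"); e=onz(c,313.3,227.5,217)[:2]; v=e-post; a=np.degrees(np.arctan2(v[1],v[0]));print(e,a,np.linalg.norm(v))
w=sense()["eef_pos"][:2]-post; t=np.radians(a)
print("r,d",w@[np.cos(t),np.sin(t)],-w@[np.sin(t),-np.cos(t)])
E
```

```text
[542.9452522   27.46166556] 109.12725539446714 201.59086227866737
r,d 95.37213889360108 20.260587101283186
```

The contact offset is 20 mm, as assumed. Continuing to about 90°, slowing down.

```bash
python3 -m handwheel '[{"grip":0,"tx":0.6,"ty":0,"tz":3.5,"wx":0,"wy":0,"wz":0},{"grip":0,"tx":0.8,"ty":0,"tz":3.5,"wx":0,"wy":0,"wz":0},{"grip":0,"tx":0.9,"ty":0,"tz":4,"wx":0,"wy":0,"wz":0},{"grip":0,"tx":1,"ty":0,"tz":4,"wx":0,"wy":0,"wz":0},{"grip":0,"tx":1.2,"ty":0,"tz":4,"wx":0,"wy":0,"wz":0},{"grip":0,"tx":1.3,"ty":0,"tz":4,"wx":0,"wy":0,"wz":0},{"grip":0,"tx":1.3,"ty":0,"tz":3,"wx":0,"wy":0,"wz":0},{"grip":0,"tx":1.2,"ty":0,"tz":2,"wx":0,"wy":0,"wz":0},{"grip":0,"tx":0.8,"ty":0,"tz":1.5,"wx":0,"wy":0,"wz":0},{"grip":0,"tx":0,"ty":0,"tz":0,"wx":0,"wy":0,"wz":0}]'
python3 - <<'E'
from arc import *
p=sense()["eef_pos"]
R=Rt();q=np.r_[p[:2],0]
for th in (92,90,88,86,84,83.6): n=fp(th);print(th,(R.T@(n-q)).round(1));q=n
for n in("side","top"):
    im=eyes.capture(n)["pixels"]
    cv2.imwrite(f"pics/{n}5.png",cv2.resize(im[110:260,230:380,::-1],None,fx=4,fy=4,interpolation=cv2.INTER_CUBIC))
E
```

```text
time_s: 6.32
eef_pos: [587.6, -69.0, 201.2]
ee_rot: [0.634, -0.634, 0.313, -0.313]
force: [-0.2, 0.2, 0.6]
grip_width: -0.0
92 [-1.4 -0.  -1.4]
90 [1.4 0.  3.1]
88 [1.5 0.  3. ]
86 [1.6 0.  3. ]
84 [1.7 0.  2.9]
83.6 [0.4 0.  0.6]
```

View pics/side5.png

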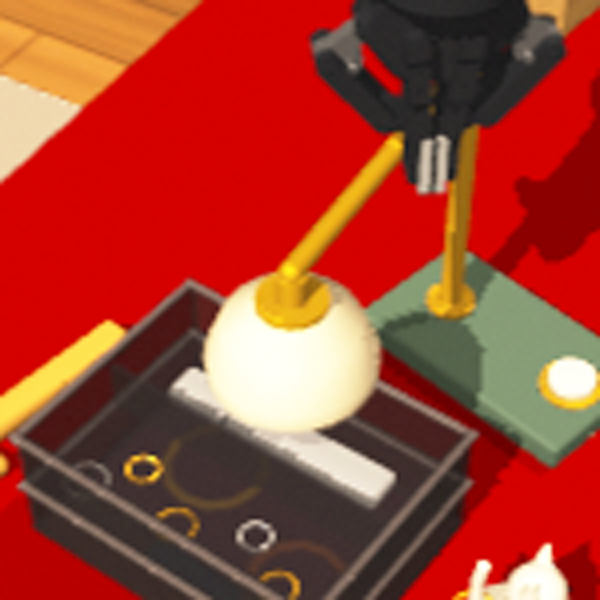

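View pics/top5.png

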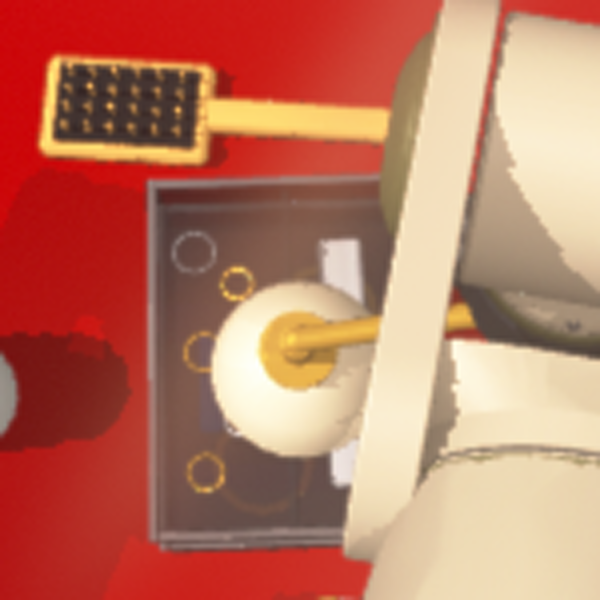

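```bash
python3 - <<'E'
from arc import *
C={n:eyes.capture(n) for n in("side","top")}
ps=(302.5,177.8);pt=(303.5,195.3)
p,er=tri(C["side"],ps,C["top"],pt)
for e in (p,onz(C["side"],*ps,219),onz(C["top"],*pt,217)):
    v=e[:2]-post;print(e.round(1),er,np.degrees(np.arctan2(v[1],v[0])).round(2),np.linalg.norm(v))
E
```

```text
[605.9  37.7 215.8] 0.9784828684772535 90.87 200.70849984903992
[604.7  40.6 219. ] 0.9784828684772535 91.21 203.62621021317113
[605.2  37.5 217. ] 0.9784828684772535 91.1 200.5586607807364
```

```bash
python3 -m handwheel '[{"grip":0,"tx":0.5,"ty":0,"tz":1.5,"wx":0,"wy":0,"wz":0},{"grip":0,"tx":0.8,"ty":0,"tz":1.5,"wx":0,"wy":0,"wz":0},{"grip":0,"tx":0.8,"ty":0,"tz":1.5,"wx":0,"wy":0,"wz":0},{"grip":0,"tx":0.8,"ty":0,"tz":1.5,"wx":0,"wy":0,"wz":0},{"grip":0,"tx":0.8,"ty":0,"tz":1.5,"wx":0,"wy":0,"wz":0},{"grip":0,"tx":0.8,"ty":0,"tz":1.5,"wx":0,"wy":0,"wz":0},{"grip":0,"tx":0.5,"ty":0,"tz":1,"wx":0,"wy":0,"wz":0},{"grip":0,"tx":0,"ty":0,"tz":0,"wx":0,"wy":0,"wz":0}]'
python3 - <<'E'
from arc import *
print(fp(83.6),sense()["eef_pos"])
for n in("side","top"):
    im=eyes.capture(n)["pixels"]
    cv2.imwrite(f"pics/{n}6.png",cv2.resize(im[110:260,230:380,::-1],None,fx=4,fy=4,interpolation=cv2.INTER_CUBIC))
E
```

```text
time_s: 7.18
eef_pos: [598.6, -66.9, 201.2]
ee_rot: [0.634, -0.634, 0.313, -0.313]
force: [-1.2, 0.7, -0.2]
grip_width: -0.002
[599.71419018 -66.36266904   0.        ] [598.55663068 -66.9035009  201.22886778]
```

View pics/side6.png

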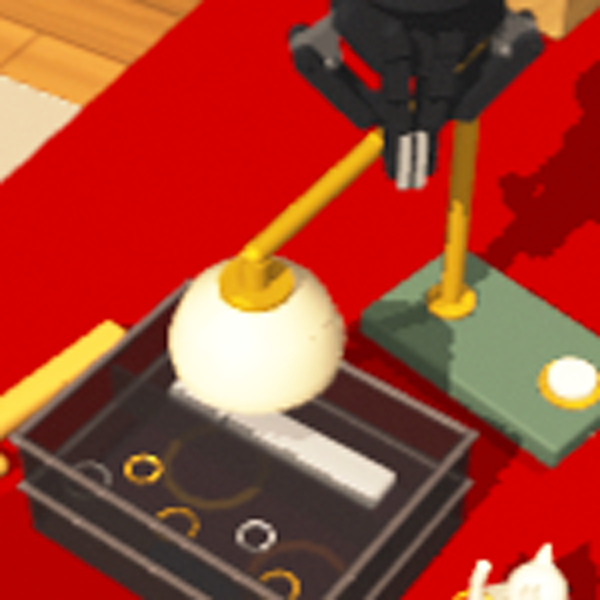

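View pics/top6.png

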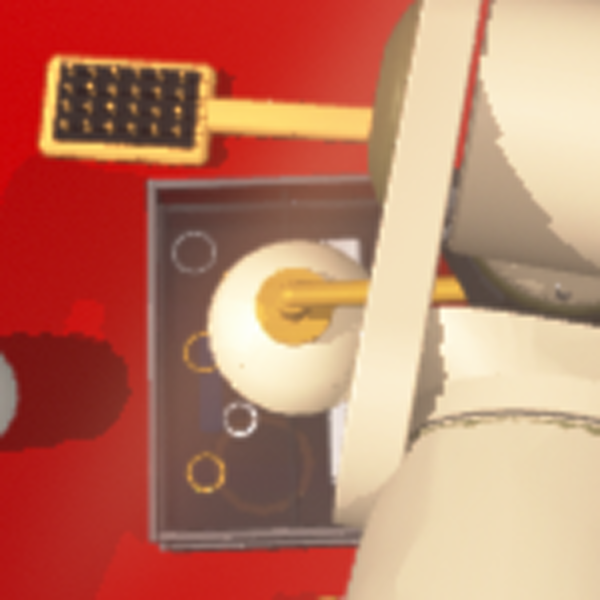

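```bash
cat > m.py <<'E'
from arc import *
def rep(ps,pt,sh):
    C={n:eyes.capture(n) for n in("side","top")}
    p,er=tri(C["side"],ps,C["top"],pt)
    for e in (p,onz(C["side"],*ps,219),onz(C["top"],*pt,217),onz(C["top"],*sh,150)):
        v=e[:2]-post;print(e.round(1),round(er,1),np.degrees(np.arctan2(v[1],v[0])).round(2),np.linalg.norm(v).round(1))
E
python3 - <<'E'
from m import *
rep((293.4,172.9),(302.6,184.4),(303.1,191.6))
E
```

```text
[626.7  36.8 217.8] 1.7 84.93 200.6
[627.   37.9 219. ] 1.7 84.89 201.7
[626.1  36.5 217. ] 1.7 85.1 200.3
[629.5  38.1 150. ] 1.7 84.17 202.2
```

About 1.2° remains, so one small nudge and then back straight off along -x.

```bash
python3 -m handwheel '[{"grip":0,"tx":0.5,"ty":0,"tz":0.8,"wx":0,"wy":0,"wz":0},{"grip":0,"tx":0.4,"ty":0,"tz":0.8,"wx":0,"wy":0,"wz":0},{"grip":0,"tx":0,"ty":0,"tz":0,"wx":0,"wy":0,"wz":0},{"grip":0,"tx":-3,"ty":0,"tz":-4,"wx":0,"wy":0,"wz":0},{"grip":0,"tx":-6,"ty":0,"tz":-8,"wx":0,"wy":0,"wz":0},{"grip":0,"tx":-6,"ty":0,"tz":-8,"wx":0,"wy":0,"wz":0},{"grip":0,"tx":-6,"ty":0,"tz":-8,"wx":0,"wy":0,"wz":0},{"grip":0,"tx":-9,"ty":0,"tz":-12,"wx":0,"wy":0,"wz":0},{"grip":0,"tx":0,"ty":0,"tz":0,"wx":0,"wy":0,"wz":0}]'
python3 - <<'E'
from arc import *
print(to([511.5,-136.7,60]).round(1))
for n in("side","top"):
    im=eyes.capture(n)["pixels"]
    cv2.imwrite(f"pics/{n}7.png",cv2.resize(im[110:260,230:380,::-1],None,fx=4,fy=4,interpolation=cv2.INTER_CUBIC))
    cv2.imwrite(f"pics/{n}7f.png",im[:,:,::-1])
E
```

```text
time_s: 8.13
eef_pos: [548.5, -67.1, 201.6]
ee_rot: [-0.634, 0.634, -0.313, 0.313]
force: [0.4, 0.4, 0.6]
grip_width: -0.0
[ 32.8 141.6 -71.6]
```

View pics/side7.png

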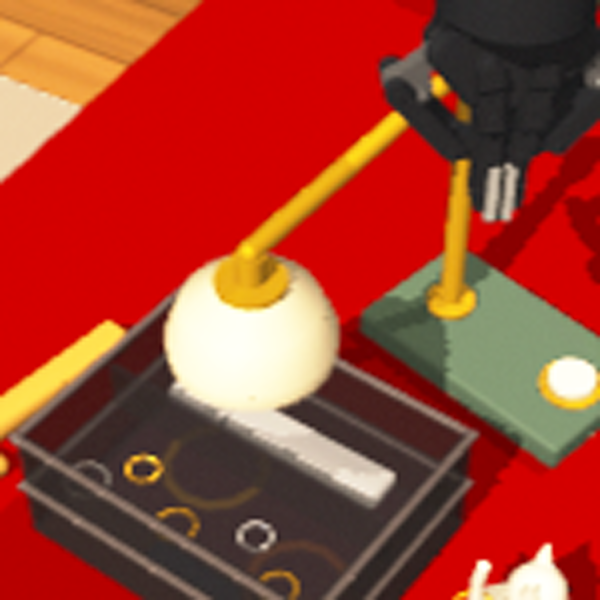

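View pics/top7.png

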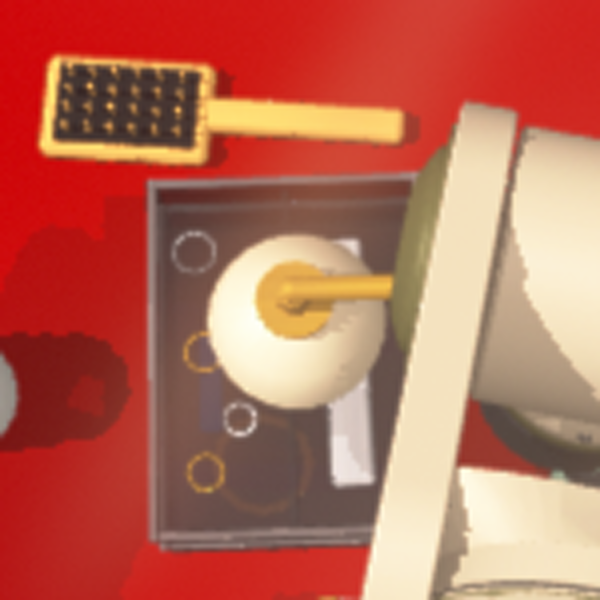

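View pics/side7f.png

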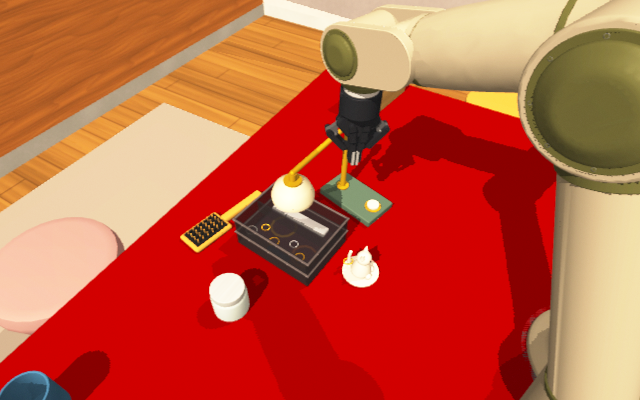

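The wrist head sits above the gripper, so I'll check how low its underside comes (edge seen at about (360,88)) before pressing. I'll also measure the shade.

```bash
python3 - <<'E'
from m import *
rep((291.7,171.8),(302.9,183.3),(303.9,190))
c=eyes.capture("side")
for z in (200,250,300,350,400,450): print(z,proj(c,[548.5,-67.1,z]).round(0),proj(c,[608,-67,z]).round(0),proj(c,[548,-7,z]).round(0))
print(proj(eyes.capture("top"),[548,-67,400]))
E
```

```text
[629.7  36.3 218.5] 3.9 84.08 200.4
[631.4  37.  219. ] 3.9 83.6 201.2
[628.1  35.7 217. ] 3.9 84.5 199.6
[632.7  36.1 150. ] 3.9 83.22 200.5
200 [353. 163.] [327. 153.] [340. 181.]
250 [355. 144.] [328. 135.] [341. 162.]
300 [357. 124.] [329. 114.] [343. 141.]
350 [360. 101.] [331.  91.] [345. 118.]
400 [362.  76.] [332.  67.] [347.  92.]
450 [366.  48.] [333.  39.] [349.  64.]
[379.2237934 193.8064758]
```

The shade reads (630–633, 36) at bearing about 83.6°, against a target of (631.3, 35.7), so the swing is done. For the button I'll tilt the tool slightly, so the wrist leans away from the lamp post, and move above the button.

```bash
python3 -m handwheel '[{"grip":0,"tx":8.2,"ty":0,"tz":-17.9,"wx":0,"wy":0,"wz":0},{"grip":0,"tx":8.2,"ty":0,"tz":-17.9,"wx":0,"wy":0,"wz":0},{"grip":0,"tx":8.2,"ty":0,"tz":-17.9,"wx":0,"wy":0,"wz":0},{"grip":0,"tx":8.2,"ty":0,"tz":-17.9,"wx":0,"wy":0,"wz":0},{"grip":0,"tx":0,"ty":0,"tz":0,"wx":0.03,"wy":0,"wz":-0.068},{"grip":0,"tx":0,"ty":0,"tz":0,"wx":0.03,"wy":0,"wz":-0.068},{"grip":0,"tx":0,"ty":0,"tz":0,"wx":0,"wy":0,"wz":0}]'
python3 - <<'E'
from arc import *
print(Rt().round(3),to([511.5,-136.7,60]).round(1),(Rt().T@[0,0,-1]).round(3))
cv2.imwrite("pics/side8.png",eyes.capture("side")["pixels"][:,:,::-1])
E
```

```text
time_s: 9.02
eef_pos: [512.5, -136.4, 201.2]
ee_rot: [-0.63, 0.635, -0.259, 0.365]
force: [-0.5, -0.7, -0.0]
grip_width: 0.003
[[ 0.599  0.131  0.79 ]
 [-0.789 -0.072  0.611]
 [ 0.137 -0.989  0.061]] [-19.7 139.5  -9.6] [-0.137  0.989 -0.061]
```

View pics/side8.png

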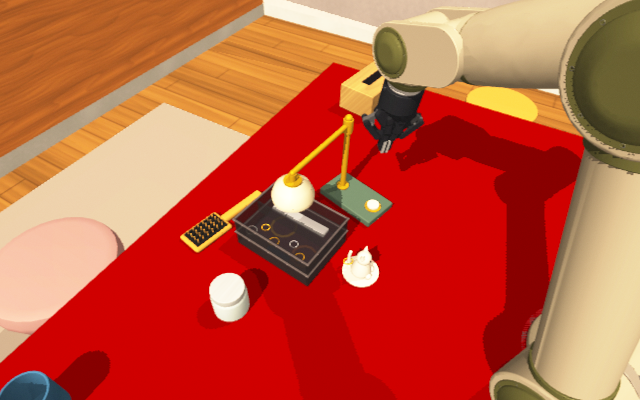

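The side view shows the tool leaning towards the robot with the tip at (385,150) above the button at (373,205). The lamp hasn't moved. Descending to about z = 60.

```bash
python3 -m handwheel '[{"grip":0,"tx":-2.8,"ty":20,"tz":-1.4,"wx":0,"wy":0,"wz":0},{"grip":0,"tx":-2.8,"ty":20,"tz":-1.4,"wx":0,"wy":0,"wz":0},{"grip":0,"tx":-2.8,"ty":20,"tz":-1.4,"wx":0,"wy":0,"wz":0},{"grip":0,"tx":-2.8,"ty":20,"tz":-1.4,"wx":0,"wy":0,"wz":0},{"grip":0,"tx":-2.8,"ty":20,"tz":-1.4,"wx":0,"wy":0,"wz":0},{"grip":0,"tx":-2.8,"ty":20,"tz":-1.4,"wx":0,"wy":0,"wz":0},{"grip":0,"tx":-2.8,"ty":20,"tz":-1.4,"wx":0,"wy":0,"wz":0},{"grip":0,"tx":0,"ty":0,"tz":0,"wx":0,"wy":0,"wz":0}]'
python3 - <<'E'
from arc import *
print(to([511.5,-136.7,33]).round(1))
im=eyes.capture("side")["pixels"]
cv2.imwrite("pics/side9.png",cv2.resize(im[30:230,250:450,::-1],None,fx=3,fy=3,interpolation=cv2.INTER_CUBIC))
E
```

```text
time_s: 9.73
eef_pos: [510.7, -136.5, 56.0]
ee_rot: [-0.63, 0.635, -0.263, 0.362]
force: [-1.0, 0.2, 0.2]
grip_width: -0.001
[-2.3 22.9 -0.8]
```

View pics/side9.png

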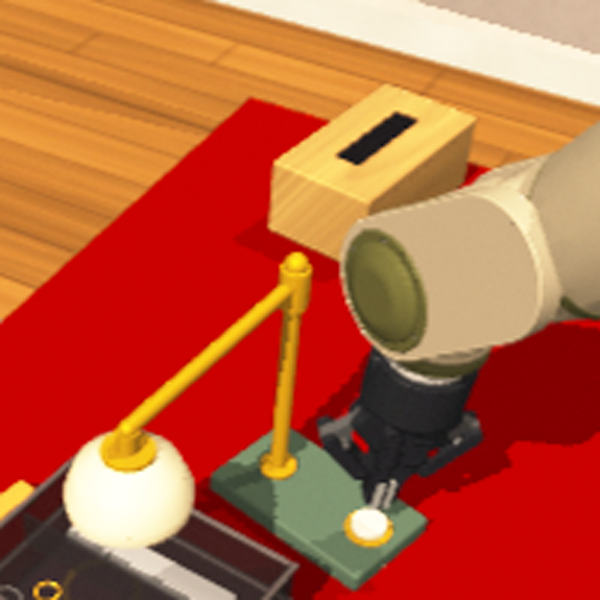

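The fingertips are centred above the button and the wrist is clear of the post. Pressing.

```bash
python3 -m handwheel '[{"grip":0,"tx":-1,"ty":8,"tz":-0.4,"wx":0,"wy":0,"wz":0},{"grip":0,"tx":-1,"ty":8,"tz":-0.4,"wx":0,"wy":0,"wz":0},{"grip":0,"tx":-0.6,"ty":4,"tz":-0.2,"wx":0,"wy":0,"wz":0},{"grip":0,"tx":0,"ty":0,"tz":0,"wx":0,"wy":0,"wz":0}]'
python3 -m handwheel '[{"grip":0,"tx":-0.3,"ty":2,"tz":-0.1,"wx":0,"wy":0,"wz":0},{"grip":0,"tx":-0.3,"ty":2,"tz":-0.1,"wx":0,"wy":0,"wz":0},{"grip":0,"tx":0,"ty":0,"tz":0,"wx":0,"wy":0,"wz":0}]'
python3 -m handwheel '[{"grip":0,"tx":-0.3,"ty":1.5,"tz":-0.1,"wx":0,"wy":0,"wz":0},{"grip":0,"tx":-0.2,"ty":1.5,"tz":-0.1,"wx":0,"wy":0,"wz":0},{"grip":0,"tx":0,"ty":0,"tz":0,"wx":0,"wy":0,"wz":0}]'
```

```text
time_s: 10.12
eef_pos: [512.0, -137.1, 38.8]
ee_rot: [-0.63, 0.635, -0.26, 0.364]
force: [-0.0, 0.9, 0.3]
grip_width: 0.0
time_s: 10.37
eef_pos: [512.2, -137.2, 35.3]
ee_rot: [-0.63, 0.635, -0.26, 0.364]
force: [1.2, -1.2, 0.4]
grip_width: -0.003
time_s: 10.62
eef_pos: [512.1, -137.1, 32.1]
ee_rot: [-0.63, 0.635, -0.26, 0.364]
force: [-0.6, -0.2, -0.4]
grip_width: 0.004
```

```bash
python3 -m handwheel '[{"grip":0,"tx":-0.2,"ty":1.5,"tz":-0.1,"wx":0,"wy":0,"wz":0},{"grip":0,"tx":-0.2,"ty":1.5,"tz":-0.1,"wx":0,"wy":0,"wz":0},{"grip":0,"tx":0,"ty":0,"tz":0,"wx":0,"wy":0,"wz":0}]'
python3 -m handwheel '[{"grip":0,"tx":-0.2,"ty":1.5,"tz":-0.1,"wx":0,"wy":0,"wz":0},{"grip":0,"tx":-0.1,"ty":1,"tz":0,"wx":0,"wy":0,"wz":0},{"grip":0,"tx":0,"ty":0,"tz":0,"wx":0,"wy":0,"wz":0}]'
```

```text
time_s: 10.87
eef_pos: [512.2, -137.2, 29.2]
ee_rot: [-0.63, 0.635, -0.259, 0.365]
force: [0.6, -0.2, 0.8]
grip_width: 0.001
time_s: 11.12
eef_pos: [512.3, -137.2, 26.7]
ee_rot: [-0.63, 0.635, -0.26, 0.365]
force: [-0.0, 0.4, 1.7]
grip_width: -0.0
```

```bash
python3 -m handwheel '[{"grip":0,"tx":-0.1,"ty":1,"tz":-0.1,"wx":0,"wy":0,"wz":0},{"grip":0,"tx":0,"ty":0,"tz":0,"wx":0,"wy":0,"wz":0}]'
python3 -m handwheel '[{"grip":0,"tx":-0.1,"ty":1,"tz":-0.1,"wx":0,"wy":0,"wz":0},{"grip":0,"tx":0,"ty":0,"tz":0,"wx":0,"wy":0,"wz":0}]'
```

```text
time_s: 11.28
eef_pos: [512.3, -137.3, 26.0]
ee_rot: [-0.63, 0.635, -0.259, 0.365]
force: [-1.9, 1.8, 4.7]
grip_width: -0.0
time_s: 11.45
eef_pos: [512.4, -137.3, 25.7]
ee_rot: [-0.63, 0.635, -0.259, 0.365]
force: [-5.4, 2.1, 14.4]
grip_width: 0.001
```

The tip stalled at z = 25.7 with 14 N, which looks like the hard stop. Lifting off to look.

```bash
python3 -m handwheel '[{"grip":0,"tx":0.3,"ty":-2,"tz":0.1,"wx":0,"wy":0,"wz":0},{"grip":0,"tx":1.4,"ty":-10,"tz":0.7,"wx":0,"wy":0,"wz":0},{"grip":0,"tx":2.8,"ty":-20,"tz":1.3,"wx":0,"wy":0,"wz":0},{"grip":0,"tx":4.2,"ty":-30,"tz":1.9,"wx":0,"wy":0,"wz":0},{"grip":0,"tx":0,"ty":0,"tz":0,"wx":0,"wy":0,"wz":0}]'
python3 - <<'E'
from arc import *
im=eyes.capture("side")["pixels"]
cv2.imwrite("pics/side10.png",cv2.resize(im[100:230,280:410,::-1],None,fx=4.5,fy=4.5,interpolation=cv2.INTER_CUBIC))
E
```

```text
time_s: 11.87
eef_pos: [514.7, -138.4, 92.6]
ee_rot: [-0.63, 0.635, -0.257, 0.367]
force: [0.3, -0.8, 1.5]
grip_width: 0.0
```

View pics/side10.png

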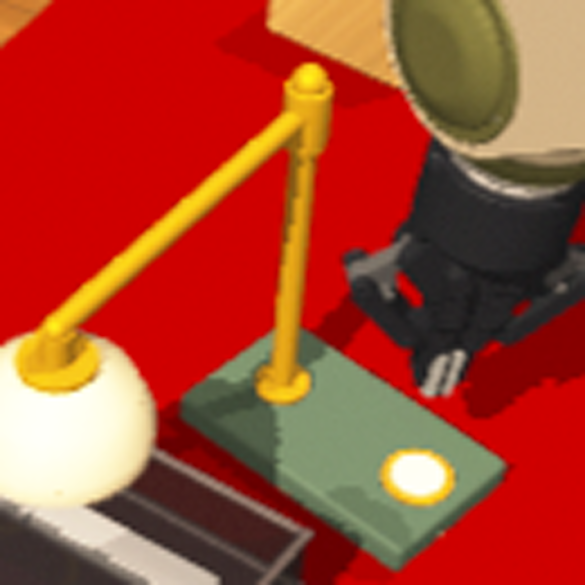

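The button now sits low and concentric in its collar. With the tool tilted, a finger edge could have landed on the collar instead, so I'll press again with the tip shifted 7 mm towards the post, which puts its lowest edge in mid-button.

```bash
python3 - <<'E'
from arc import *
print(to([518.5,-141,33]).round(1),(Rt().T@[0,0,-1]).round(3))
E
```

```text
[-2.9 57.5 -1.7] [-0.14   0.988 -0.062]
```

```bash
python3 -m handwheel '[{"grip":0,"tx":-0.8,"ty":16,"tz":-0.5,"wx":0,"wy":0,"wz":0},{"grip":0,"tx":-0.8,"ty":16,"tz":-0.5,"wx":0,"wy":0,"wz":0},{"grip":0,"tx":-0.8,"ty":16,"tz":-0.5,"wx":0,"wy":0,"wz":0},{"grip":0,"tx":-0.5,"ty":9.5,"tz":-0.2,"wx":0,"wy":0,"wz":0},{"grip":0,"tx":-0.3,"ty":2,"tz":-0.1,"wx":0,"wy":0,"wz":0},{"grip":0,"tx":-0.3,"ty":2,"tz":-0.1,"wx":0,"wy":0,"wz":0},{"grip":0,"tx":0,"ty":0,"tz":0,"wx":0,"wy":0,"wz":0}]'
python3 -m handwheel '[{"grip":0,"tx":-0.1,"ty":1,"tz":-0.1,"wx":0,"wy":0,"wz":0},{"grip":0,"tx":0,"ty":0,"tz":0,"wx":0,"wy":0,"wz":0}]'
python3 -m handwheel '[{"grip":0,"tx":-0.1,"ty":1,"tz":-0.1,"wx":0,"wy":0,"wz":0},{"grip":0,"tx":0,"ty":0,"tz":0,"wx":0,"wy":0,"wz":0}]'
```

```text
time_s: 12.5
eef_pos: [516.7, -140.0, 26.4]
ee_rot: [-0.63, 0.635, -0.26, 0.364]
force: [-0.1, 0.5, 0.2]
grip_width: -0.003
time_s: 12.67
eef_pos: [517.1, -140.2, 26.0]
ee_rot: [-0.63, 0.635, -0.259, 0.365]
force: [-3.4, 1.5, 6.5]
grip_width: 0.004
time_s: 12.83
eef_pos: [517.2, -140.2, 25.7]
ee_rot: [-0.63, 0.635, -0.259, 0.365]
force: [-6.4, 3.2, 15.4]
grip_width: 0.002
```

It meets the same hard stop (26.0 to 25.7 mm, 6.5 to 15 N) from a different spot, with no travel left, so the button is fully down. Lifting clear for the final check.

```bash
python3 -m handwheel '[{"grip":0,"tx":0.3,"ty":-2,"tz":0.1,"wx":0,"wy":0,"wz":0},{"grip":0,"tx":1.4,"ty":-10,"tz":0.7,"wx":0,"wy":0,"wz":0},{"grip":0,"tx":2.8,"ty":-20,"tz":1.3,"wx":0,"wy":0,"wz":0},{"grip":0,"tx":0,"ty":-30,"tz":0,"wx":0,"wy":0,"wz":0},{"grip":0,"tx":0,"ty":-35,"tz":0,"wx":0,"wy":0,"wz":0},{"grip":0,"tx":0,"ty":-35,"tz":0,"wx":0,"wy":0,"wz":0},{"grip":0,"tx":0,"ty":-35,"tz":0,"wx":0,"wy":0,"wz":0},{"grip":0,"tx":0,"ty":-35,"tz":-15,"wx":0,"wy":0,"wz":0},{"grip":0,"tx":10,"ty":0,"tz":-35,"wx":0,"wy":0,"wz":0},{"grip":0,"tx":10,"ty":0,"tz":-35,"wx":0,"wy":0,"wz":0}]'
python3 -m handwheel '[{"grip":0,"tx":10,"ty":0,"tz":-35,"wx":0,"wy":0,"wz":0},{"grip":0,"tx":10,"ty":0,"tz":-35,"wx":0,"wy":0,"wz":0},{"grip":0,"tx":0,"ty":0,"tz":0,"wx":0,"wy":0,"wz":0},{"grip":0,"tx":0,"ty":0,"tz":0,"wx":0,"wy":0,"wz":0}]'
python3 - <<'E'
from arc import *
for n in("side","top"):
    im=eyes.capture(n)["pixels"]
    cv2.imwrite(f"pics/{n}11f.png",im[:,:,::-1])
    a,b=(100,260) 
    cv2.imwrite(f"pics/{n}11.png",cv2.resize(im[100:250,230:430,::-1],None,fx=4,fy=4,interpolation=cv2.INTER_CUBIC))
E
```

```text
time_s: 13.67
eef_pos: [439.9, -196.1, 225.2]
ee_rot: [-0.63, 0.635, -0.257, 0.366]
force: [1.0, -0.2, -0.6]
grip_width: -0.0
time_s: 14.0
eef_pos: [395.8, -255.5, 221.5]
ee_rot: [-0.629, 0.634, -0.26, 0.366]
force: [1.0, 0.6, 0.5]
grip_width: -0.002
```

View pics/side11.png

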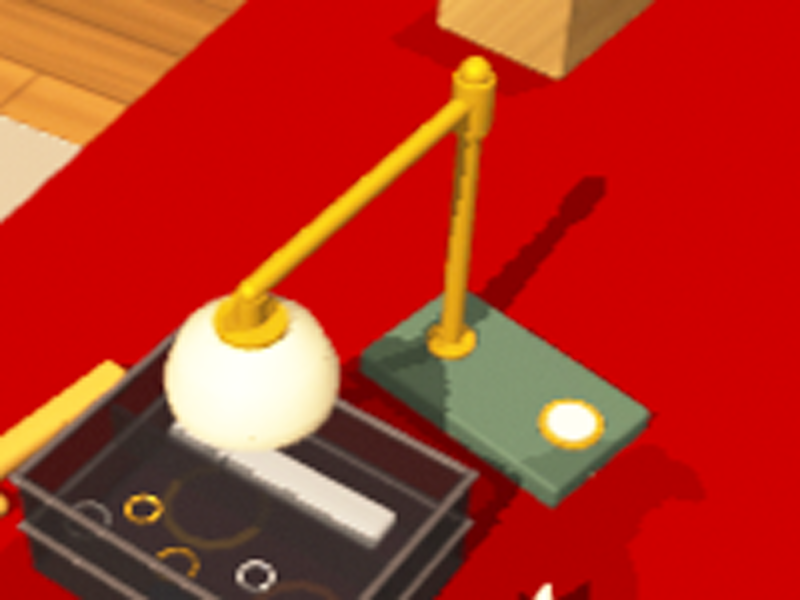

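View pics/top11.png

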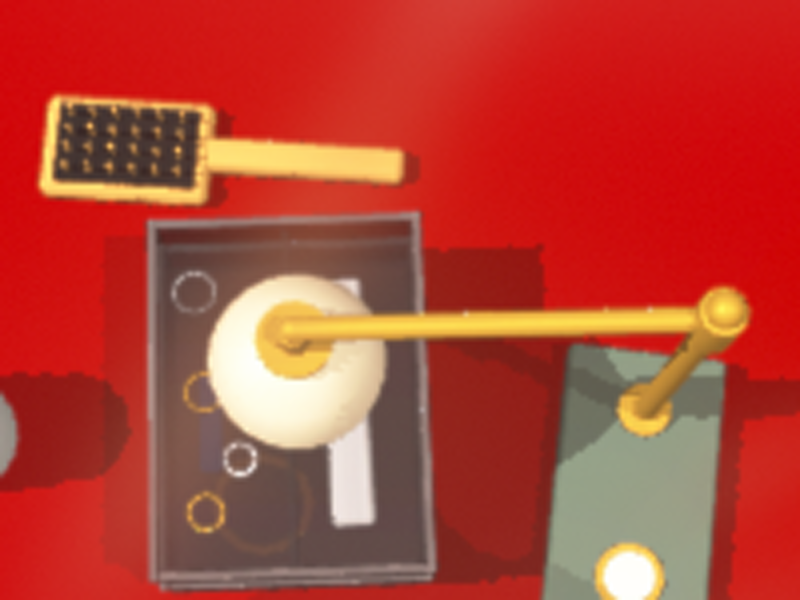

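View pics/top11f.png

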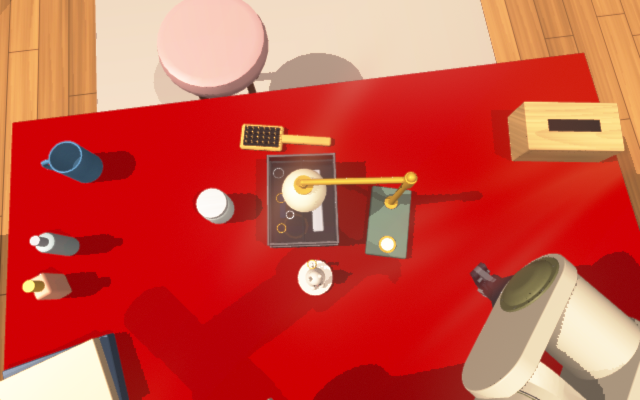

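The top view shows the shade at (304,190) over the trays. The post collar is at (391,202) and the slab, cat, jar and brush are at their starting pixels. One numeric check, then hand in.

```bash
python3 - <<'E'
from m import *
rep((291.8,172.2),(302.5,182),(304.1,190.2))
C={n:eyes.capture(n) for n in("side","top")}
print(tri(C["side"],(342.9,185.2),C["top"],(391,202.3)))
print(ctrl.finish_job())
E
```

```text
[631.1  36.3 217.3] 1.0 83.66 200.5
[630.7  37.8 219. ] 1.0 83.84 202.0
[630.7  36.1 217. ] 1.0 83.77 200.3
[632.2  35.7 150. ] 1.0 83.34 200.1
(array([ 608.17189715, -163.62300985,   21.90777687]), np.float64(0.6910175714522865))
the job is handed in; nothing more can be done
None
```

The shade now hangs over the trays and the lamp's button is pressed fully down. I handed the job in at about 14 s of the 48 s allowed, with the robot clear of everything.

- **Arm:** I pushed the bare bar with closed fingertips, about 95 mm out from the post, from a bearing of about 150° to 83.7°; the tray middle bears 83.6°. The shade centre measures about (631, 36) mm and the tray middle (632, 43) mm. The 7 mm left is along the bar, because the trays stand 208 mm from the post and the shade hangs at 200 mm.
- **Button:** I pressed it after the arm was in place. Two presses at different spots met the same hard stop, with the fingertip at z ≈ 25.7 mm and about 15 N. Afterwards the button looked sunk to near its collar in the pictures. I had no direct reading of its travel or of the lamp being lit.
- **Other things:** The post's foot measures within about 1 mm of where it began, which is within the calibration error. In the pictures the trays, cat, jar, hairbrush and file case look unmoved.

No check failed. After the last push, the bearings from the two views differed by up to 1.3° (one from the shade outline); they agreed within 0.5° in the final pictures.

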